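Turn a freewheel over with the turnover plate

TASK

The freewheel on the ledge must be laid hub side up for greasing without spilling its loose bearing balls, so turn it over with the turnover jig: set it face up in the pocket of the hinged plate, turned so that its teeth drop between the plate's locating pins, and press it fully home under both spring clips. Swing the plate right over by its bail handle and push the freewheel out through the plate's window so that it drops fully home, face down, in the nest on the other side of the hinge. Finish with the plate swung back open and lying flat, never letting it slam at either end, and leave the other things on the ledge where they are.

Things in the scene. Friction and masses are not known exactly. Their poses are not given: they have to be found in the camera images.
- freewheel: Black 16-tooth freewheel, 0.2 kg, face up on its boss. Origin: centre of the hub end (underside at the start); z to the face. From the origin: boss 42 mm wide, 10 mm long, its first 7 mm tapered from 33 mm; teeth 10 to 13 mm; drum 50 mm wide, 13 to 24 mm, its last 3 mm tapered to 44. This frame is the core's: the shell (teeth, drum) spins freely on it, so it does not tell where the teeth are.
- face (a point): Centre of the face (core and drum end), 24 mm from the hub end: bright locking ring, two pin holes, dark bore. Axes as the freewheel. The shell's teeth: 68 mm over the tips, 58 mm at the roots, 5 mm wide, 22.5 degrees apart. The ledge also holds another toothed thing, not wanted: a flat sprocket, 94 mm wide, 3 mm thick, without a drum.
- jig: Turnover jig, fixed: grey base 130 x 250 x 12 mm, a hinge across its middle, the hinged plate on one side, the nest block on the other. Origin: centre of the base's underside, on the ledge. x runs along the hinge, y from the hinge to the side where the plate lies open (the nest is on the -y side), z up.
- hinge (a point): Middle of the hinge's axis, 55 mm above the ledge; the axis runs along x. Same axes as the jig. Two pillars 14 mm thick and 22 mm deep carry it, 58 mm either side of this point, up to 5 mm above the axis.
- flipper (a joint): Angle of the hinged plate: 0 lying open (as at the start), grows as it is raised, 1.57 upright, 3.14 swung right over above the nest; it stops at both ends. It is nearly free: let go anywhere between, it falls and slams. The plate weighs 0.34 kg.
- pocket (a point): Centre of the pocket floor, the plate's top face while open: 70 mm from the hinge axis, 2 mm above it. Turns with the plate: z out of the floor (up while open, down when over), y away from the hinge. Plate: 4 mm steel, 104 mm along x, 26 to 114 mm from the axis. Its round 43.5 mm window takes the hub boss; then the teeth lie on the floor and the freewheel's origin is 10 mm below the floor.
- clip_a_nose (a point): Middle of the roller nose (4.5 mm radius, 17 mm long) of the sprung clip at +x of the pocket, 36 mm from its centre, 7 mm above its floor. Both noses reach 2 mm over the tips of the teeth: pushed straight in, the freewheel stops on them about 10 mm short of home and snaps under them with some 10 to 30 N. The clips hold it while the plate is swung over; they stand 13 mm high, 18 mm wide.
- clip_b_nose (a point): The same at -x. Beside the clips, 33 mm from the pocket's centre, 22.5 degrees to either side of its x axis, stand four round-topped pins, 5 mm thick and 14 mm high, for four gaps between teeth (1.5 mm play). Teeth that meet the pins stop about 14 mm short of home. Clips and pins leave room for fingers on the drum only along y, some 20 degrees either way.
- window_back (a point): Centre of the window on the plate's back, which looks up when the plate is swung over; same axes as the pocket. The hub boss of a freewheel that is home stands 6 mm out of it. Some 6 to 15 N down on the boss, kept up over 9 mm of travel (3 mm into the window), pushes the freewheel past the clips; it drops 12 mm in all into the nest.
- nest (a point): Centre of the nest's rim: a round bore 54 mm wide, 13 mm deep, chamfered 2.5 mm, in a dark steel block 88 mm square, top 38 mm above the ledge, 70 mm from the hinge axis on the -y side. Same axes as the jig. Home in it face down, the freewheel has its drum in the bore, its teeth on the block's top and its hub end (origin) 13 mm above this point.
- handle (a point): Middle of the plate's handle: a U-shaped 8 mm steel bail at the free edge that carries a black sleeve, 22 mm thick and 52 mm long, along the jig's x, which spins freely on the bail. 160 mm from the hinge axis, at hinge height when the plate lies flat on either side. The plate's edge is 46 mm from it, the bail's arms 33 mm to either side. Turns with the plate, y away from the hinge.
Things that resemble listed ones, but are neither listed nor needed, are in the scene too. Of the things shaped like the freewheel, the black one is meant.

How it is judged:
By the outcome, as a careful person would: the job done as asked, in the order asked, and still so for the second after the job is handed in, with the robot touching nothing.
It also fails if it takes over 72 s, if anything falls off the work surface, if the arm or the gripper's body presses on something with over 40 N, if the wrist force passes 120 N, or if a joint passes its speed limit or range.

ROBOT

A 6-joint arm with a two-finger parallel gripper is mounted at the origin on the work surface. World frame = base frame: x ahead of the robot, y to its left, z up, the work surface at z = 0. Lengths are in m, angles in rad, forces in N, time in s.
With the tool pointing down it reaches from about 0.25 to 0.8 m from the base axis. Payload 3.9 kg.
Tool frame: the origin (TCP) lies at the centre of the arm's flange, where the gripper is bolted on; the fingertips stand 173 mm ahead of it and the grasp point (between the pads) lies 155 mm ahead of it; x points along the fingers, y is the direction in which the jaws open and shut, and the axes are right-handed (so a half turn about x gives the same grasp; the last joint's range is limited). The gripper opens to 85 mm and grips with 20 to 120 N. Pads are 22 mm wide; open, the fingers measure 114 mm over their backs; the gripper's body (76 mm by 85 mm) begins 54 mm behind the grasp point. The pads swing forward as they close: fully open they stand 13 mm farther back than shut.
Start: joints at [1.107, 0.26, -0.138, 1.173, 0, 1.571], TCP at [0.235, 0.47, 0.405] pointing down, gripper open.
Joint ranges: [-2.78, 2.78], [-0.83, 1.72], [-1.28, 1.37], [-1.9, 2.12], [-1.57, 1.48], [-3.14, 3.14]. Speed limits (rad/s): [2.57, 2.57, 3.14, 3.14, 3.14, 3.14].

INTERFACE

Orientations are given as [roll, pitch, yaw] about the fixed x, y, z axes, in that order (R = Rz(yaw) Ry(pitch) Rx(roll)).
In Python, from plant import r, solver, viewer, order, models gives the robot as it stands. Calls block until the motion is done:
- r.movep(position, orientation): joint-space move of the TCP to a pose.
- r.servo_line(position, speed=0.15, ori=None, max_force=None): straight line of the TCP; ori=None keeps the orientation; speed is the mean speed in m/s. With max_force (N) it stops when the force on the tool has changed by that much, and returns True; else False.
- r.goto_joints(angles): joint-space move.
- r.set_gripper(opening, force=None): opening from 0.0 (shut) to 1.0 (fully open); force is the grip in N (None keeps the last); returns when the fingers have stopped.
- r.dwell(seconds).
- solver.solve_ik(position, orientation): joint angles nearest the present ones, or None.
- r.observe(): the state.
- viewer.grab_frame(name): name is "scene" or "top"; returns the picture (384x512x3 uint8, red, green, blue); there is no depth.
- viewer.camera_model(name): a dict with "fov_y" (degrees; the focal length in pixels is half the picture's height over the tangent of half this angle, whatever the lens; pixels are square), "cx", "cy" (the principal point, pixels), "cam_to_world" (4x4, takes a point from camera to world coordinates). Camera axes: x right, y up, looking along -z (the intrinsics and any distortion apply to the point x, -y, -z); pixel columns grow to the right and rows downward; lengths in m; the calibration is good to about 2 mm. A picture is of the moment at which its call begins. camera_model takes no time and is no camera call.
A pose or a line that the arm cannot do raises r.IKError and nothing moves.
- order.hand_in(): hands the job in, once; it reports no verdict.
Trained networks look in the newest picture that a camera, given by its name, has taken for a name from the list of things; names that differ only in an ending like _2 or _b are one class to them, and where a whole thing is asked for, a point or a joint stands for the part that bears it (a point fixed in the world has none). Each returns a list of dicts, best first, with "p" (0 to 1); they miss things now and then, are a little off and sometimes report something else, mostly with a low value. They report only what shows in the picture. A call takes as long as a camera call. They do not tell look-alikes from the thing itself.
- models.outline_of(camera, label): "region" (384x512 bool, what is visible of it) and "location" ([row, column] in pixels, amid what is visible of it).
The state is a dict: "time_s": time; "joint_pos": joint angles; "dq": joint speeds; "tau": joint torques, N m; "eef_pos": TCP position; "ee_rot": TCP orientation; "force": force on the tool from outside, world axes, zero at the start; "torque": the same for the moment, N m; "grip_width": opening from 0.0 (shut) to 1.0 (fully open).
Only numpy, scipy, OpenCV 4.12 (cv2) and the standard library are available. Lean on these libraries where they do the work, as an engineer would, in place of code of your own. Each camera call takes 0.05 s, during which the arm holds its last target. There are 200 camera calls.

## Working session

There is one attempt and no reset: what is moved stays moved. The work goes in short steps, each a Python script; the robot and the scene stay as the last script left them, time stands still between calls to the robot, and variables do not carry over. Pictures are saved under pics/ and viewed, about 8 in all and at most 12, crops included, and the job is handed in when it is done.

```bash
ls; mkdir -p pics; python3 - <<'E'
from plant import r, solver, viewer, order, models
import cv2, numpy as np
for c in ("scene","top"):
    im=viewer.grab_frame(c); cv2.imwrite(f"pics/{c}0.png",im[:,:,::-1])
    m=viewer.camera_model(c); print(c,{k:(np.round(v,4).tolist() if not isinstance(v,(str,dict)) else v) for k,v in m.items()})
    for l in ("freewheel","face","jig","flipper","handle","nest","pocket","clip_a_nose","window_back"):
        try:
            print(l,[(round(d["p"],2),np.round(d["location"],1).tolist(),int(d["region"].sum())) for d in models.outline_of(c,l)])
        except Exception as e: print(l,e)
print(r.observe())
a=cv2.imread("pics/scene0.png");b=cv2.imread("pics/top0.png")
E
```

```text
pics
scene {'fov_y': 49.2335, 'cx': 254.5543, 'cy': 196.4544, 'cam_to_world': [[0.1247, -0.727, 0.6752, 1.335], [0.9922, 0.0854, -0.0913, -0.0943], [0.0088, 0.6813, 0.732, 0.9713], [0.0, 0.0, 0.0, 1.0]]}
freewheel [(0.75, [165.5, 331.0], 189), (0.55, [196.6, 381.3], 261), (0.54, [192.0, 345.0], 212)]
face [(0.77, [193.4, 346.1], 194), (0.53, [168.9, 333.6], 213), (0.49, [201.7, 382.1], 240), (0.19, [214.1, 272.9], 1086)]
jig [(0.92, [228.5, 254.7], 3825)]
flipper [(0.74, [217.0, 277.1], 1157)]
handle [(0.72, [223.3, 272.1], 1122)]
nest [(0.72, [228.4, 253.9], 3571)]
pocket [(0.88, [211.4, 279.3], 1294)]
clip_a_nose []
window_back [(0.68, [214.0, 274.2], 1080)]
top {'fov_y': 50.6023, 'cx': 258.9056, 'cy': 194.0467, 'cam_to_world': [[-0.0178, 0.9943, -0.1047, 0.3792], [-0.9998, -0.0186, -0.007, 0.0465], [-0.0089, 0.1046, 0.9945, 1.0617], [0.0, 0.0, 0.0, 1.0]]}
freewheel [(0.91, [211.8, 157.1], 481), (0.68, [161.1, 260.2], 1874), (0.67, [247.4, 165.2], 427), (0.61, [184.5, 118.0], 468)]
face [(0.92, [210.8, 157.5], 481), (0.89, [250.6, 161.6], 501), (0.61, [190.9, 118.8], 462)]
jig [(0.
[... 226 characters left out ...]
dow_back [(0.95, [160.1, 241.1], 1718), (0.2, [156.0, 273.5], 4979)]
{'time_s': 1.0, 'joint_pos': array([ 1.10701317e+00,  2.59999559e-01, -1.38109072e-01,  1.17267939e+00,
       -1.59192402e-05,  1.57081701e+00]), 'dq': array([-0.00098162, -0.00057604,  0.00015629, -0.00022109,  0.00031836,
        0.00015105]), 'tau': array([ 4.83675615e-05, -4.05620348e+01,  2.54241639e+01,  9.48990346e-04,
       -1.33449844e-04,  2.64501892e-06]), 'eef_pos': array([0.23484996, 0.46953556, 0.4047011 ]), 'ee_rot': array([0.48113023, 1.57077837, 0.01732639]), 'force': array([-0.50133412,  0.40627594, -0.16535075]), 'torque': array([-0.02086245, -0.00750338,  0.02501367]), 'grip_width': 1.0010060748271652}
```

```bash
python3 - <<'E'
import cv2, numpy as np
b=cv2.imread("pics/top0.png");a=cv2.imread("pics/scene0.png")
cv2.imwrite("pics/v1.png",cv2.resize(b[90:300,70:350],(800,600),interpolation=cv2.INTER_CUBIC))
cv2.imwrite("pics/v2.png",cv2.resize(a[120:300,180:420],(800,600),interpolation=cv2.INTER_CUBIC))
E
```

```text
(no output)
```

View pics/v1.png

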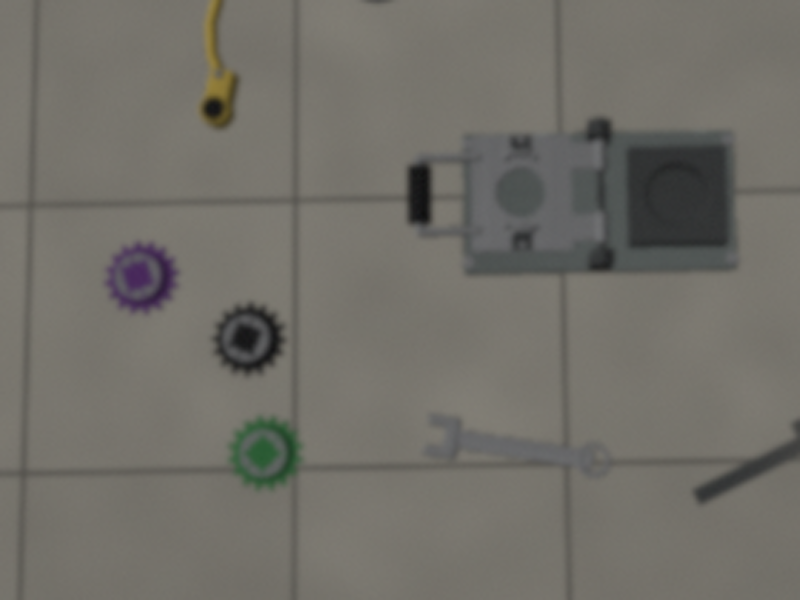

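View pics/v2.png

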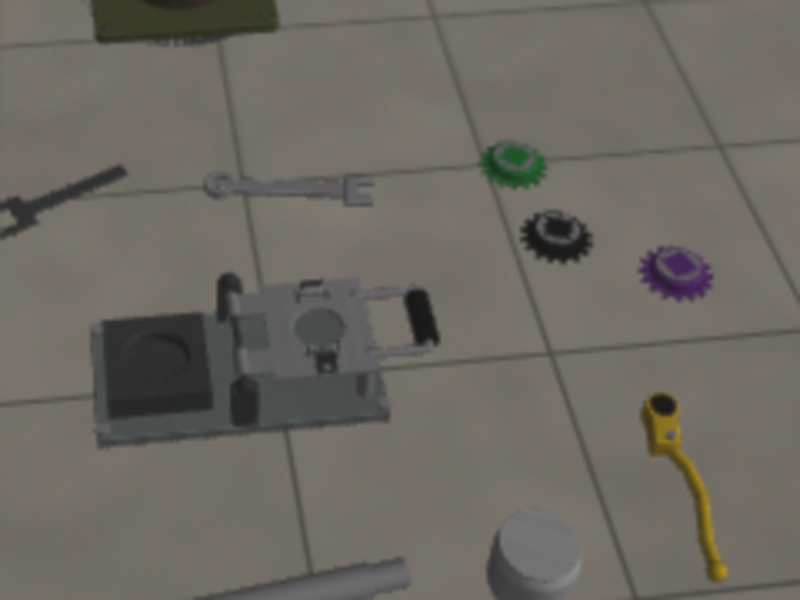

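```bash
cat > h.py <<'E'
import numpy as np, cv2
from plant import r, solver, viewer, order, models
def proj(c,P):
    m=viewer.camera_model(c); T=np.linalg.inv(m["cam_to_world"]); P=np.atleast_2d(P)
    q=P@T[:3,:3].T+T[:3,3]; f=192/np.tan(np.radians(m["fov_y"])/2)
    return np.c_[m["cx"]-f*q[:,0]/q[:,2], m["cy"]+f*q[:,1]/q[:,2]]  # col,row
def ray(c,col,row,z):
    m=viewer.camera_model(c); T=np.array(m["cam_to_world"]); f=192/np.tan(np.radians(m["fov_y"])/2)
    d=T[:3,:3]@np.array([(col-m["cx"])/f,-(row-m["cy"])/f,-1]); o=T[:3,3]
    return o+d*(z-o[2])/d[2]
def ortho(c,im,x0,y0,z,half,mm=0.5):  # rows: x decreasing, cols: y decreasing (like the top picture)
    n=int(half*2000/mm); g=(np.arange(n)-n/2)*mm/1000
    Y,X=np.meshgrid(y0-g,x0-g); p=proj(c,np.c_[X.ravel(),Y.ravel(),np.full(X.size,z)]).astype(np.float32)
    return cv2.remap(im,p[:,0].reshape(n,n),p[:,1].reshape(n,n),cv2.INTER_CUBIC)
E
cat > m.py <<'E'
from h import *
top=cv2.imread("pics/top0.png"); sc=cv2.imread("pics/scene0.png")
def blob(im,c,box,z,thr):  # weighted darkness centroid in ortho
    g=ortho(c,im,box[0],box[1],z,box[2]).max(2).astype(float); w=np.clip(thr-g,0,None)
    # largest component
    n,l,s,ce=cv2.connectedComponentsWithStats((w>0).astype(np.uint8)); k=1+np.argmax(s[1:,4]); m=l==k
    i,j=np.nonzero(m); N=g.shape[0]; rect=cv2.minAreaRect(np.c_[j,i].astype(np.float32))
    (u,v),(a,b),t=rect
    return (box[0]-(i.mean()-N/2)*5e-4, box[1]-(j.mean()-N/2)*5e-4),(box[0]-(v-N/2)*5e-4, box[1]-(u-N/2)*5e-4,a/2,b/2,t)
sl=ray("top",70+420/2.857,90+195/2.857,.055); ne=ray("top",70+678/2.857,90+195/2.857,.038); fw=ray("top",70+248/2.857,90+339/2.857,.018)
print("rough",sl,ne,fw)
print("sleeve",blob(top,"top",(sl[0],sl[1],.04),.058,50)); print("nest",blob(top,"top",(ne[0],ne[1],.06),.038,75))
sls=ray("scene",180+422/3.333,120+317/3.333,.055);print("sleeve sc rough",sls); print(blob(sc,"scene",(sls[0],sls[1],.04),.055,50))
A=np.vstack([np.hstack([ortho("top",top,fw[0],fw[1],.013,.05,.25),ortho("scene",sc,fw[0],fw[1],.013,.05,.25)])])
cv2.imwrite("pics/v3.png",A)
E
python3 m.py
```

```text
rough [0.57779975 0.15742099 0.055     ] [ 0.57664441 -0.07164367  0.038     ] [0.45615267 0.31786204 0.018     ]
sleeve ((np.float64(0.5793164917097537), np.float64(0.15845385101219675)), (np.float64(0.579299750610523), np.float64(0.1586709871624315), 50.99999237060547, 16.499996185302734, 90.0))
nest ((np.float64(0.5766611992858366), np.float64(-0.07009908768928105)), (np.float64(0.5766444156542205), np.float64(-0.07039365875715124), 92.49998474121094, 94.99998474121094, -0.0))
sleeve sc rough [0.57986962 0.15938472 0.055     ]
((np.float64(0.5770845986877862), np.float64(0.15767505709880106)), (np.float64(0.5774058149781545), np.float64(0.15778372898151516), 19.280336380004883, 60.09373474121094, 0.6585432291030884))
```

View pics/v3.png

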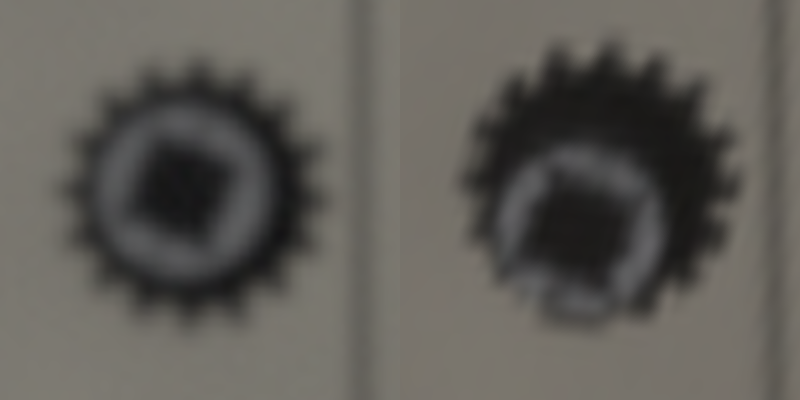

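```bash
cat > m2.py <<'E'
from h import *
from scipy.optimize import minimize
ims={"top":cv2.imread("pics/top0.png"),"scene":cv2.imread("pics/scene0.png")}
def fit(c,im,x0,y0,z=.0115):
    mm=.25;half=.05;g=cv2.GaussianBlur(ortho(c,im,x0,y0,z,half,mm).max(2).astype(np.float32),(0,0),1)
    N=g.shape[0]; ii,jj=np.mgrid[:N,:N]; X=-(ii-N/2)*mm; Y=-(jj-N/2)*mm
    def cost(p):
        dx,dy,ph=p; a=np.arctan2(Y-dy,X-dx); R=np.hypot(X-dx,Y-dy)
        c_=R*np.sin(((a-ph+np.pi/16)%(np.pi/8))-np.pi/16)   # tangential distance from the tooth's middle
        t=1/(1+np.exp((np.abs(c_)-2.5)/.6))/(1+np.exp((R-34)/.6)); t=np.maximum(t,1/(1+np.exp((R-29)/.6)))
        t=cv2.GaussianBlur(t,(0,0),5)
        m=(R>27)&(R<40)
        if c=="scene": m&=(X-dx>3)
        return np.corrcoef(t[m],g[m])[0,1]
    best=min((minimize(cost,[dx,dy,ph],method="Nelder-Mead",options=dict(initial_simplex=[[dx,dy,ph],[dx+1.5,dy,ph],[dx,dy+1.5,ph],[dx,dy,ph+.12]],xatol=.01,fatol=1e-5)) for dx in(0,2) for dy in (0,2) for ph in (0,.13,.26)),key=lambda s:s.fun)
    return x0+best.x[0]/1e3,y0+best.x[1]/1e3,np.degrees(best.x[2])%22.5,best.fun
for c in ims: print(c,fit(c,ims[c],.456,.318))
# base's long low-x edge and plate's in the top view
g=cv2.GaussianBlur(ortho("top",ims["top"],.578,0.0,.012,.16,.5).astype(np.float32),(0,0),2)
b=(g[:,:,0]-g[:,:,2]); N=g.shape[0]
for nm,z,rows in (("low",.012,(420,480)),("high",.012,(150,220))):
    gr=np.abs(np.diff(b[rows[0]:rows[1]],axis=0)); cols=np.arange(100,540,4); k=gr[:,cols].argmax(0)+rows[0]+.5
    p=np.polyfit(cols,k,1); 
    for _ in range(4):
        e=np.abs(k-np.polyval(p,cols)); s=e<max(3*np.median(e),1); p=np.polyfit(cols[s],k[s],1)
    print(nm,"yaw deg",np.degrees(np.arctan(p[0])),"x at y=0",.578-(np.polyval(p,320)-320)*5e-4,s.sum(),len(cols))
    
E
python3 m2.py
python3 - <<'E'
import sys; sys.path.insert(0,'.')
from h import *
from scipy.spatial.transform import Rotation as R
def tool(deg):  # tool down, jaw (tool y) at angle deg in the xy plane
    a=np.radians(deg); x=np.array([0,0,-1.]); y=np.array([np.cos(a),np.sin(a),0]); return R.from_matrix(np.c_[x,y,np.cross(x,y)]).as_euler("xyz")
for d in (90,0,-90,180):
    for p in ([.456,.318,.19],[.578,.07,.22],[.578,.16,.21],[.578,0,.37],[.578,-.16,.21],[.578,-.07,.21]):
        q=solver.solve_ik(p,tool(d)); print(d,p,None if q is None else np.round(q,2), np.round(tool(d),3))
print(r.observe()["time_s"])
E
```

```text
top (np.float64(0.45758139944585413), np.float64(0.3198527231347412), np.float64(20.422292026377676), np.float64(-0.9591859290734406))
scene (np.float64(0.4590627003077181), np.float64(0.3187490954538185), np.float64(19.406845406714666), np.float64(-0.95408157672065))
low yaw deg 0.13892435195536723 x at y=0 0.5136307241739068 96 110
high yaw deg 0.19580197280764094 x at y=0 0.6428647118090781 99 110
90 [0.456, 0.318, 0.19] [ 0.61  0.49 -0.4   0.68  0.    0.61] [0.    1.571 0.   ]
90 [0.578, 0.07, 0.22] [ 0.12  0.49 -0.3   0.78  0.    0.12] [0.    1.571 0.   ]
90 [0.578, 0.16, 0.21] [ 0.27  0.53 -0.26  0.78  0.    0.27] [0.    1.571 0.   ]
90 [0.578, 0, 0.37] [ 0.    0.37 -0.07  1.13  0.    0.  ] [0.    1.571 0.   ]
90 [0.578, -0.16, 0.21] [-0.27  0.53 -0.26  0.78  0.   -0.27] [0.    1.571 0.   ]
90 [0.578, -0.07, 0.21] [-0.12  0.5  -0.31  0.76  0.   -0.12] [0.    1.571 0.   ]
0 [0.456, 0.318, 0.19] [ 0.61  0.49 -0.4   0.68  0.    2.18] [1.571 1.571 0.   ]
0 [0.578, 0.07, 0.22] [ 0.12  0.49 -0.3   0.78  0.    1.69] [1.571 1.571 0.   ]
0 [0.578, 0.16, 0.21] [ 0.27  0.53 -0.26  0.78  0
[... 705 characters left out ...]
-0.12  0.5  -0.31  0.76  0.    3.02] [3.142 1.571 0.   ]
180 [0.456, 0.318, 0.19] [ 0.61  0.49 -0.4   0.68  0.   -0.96] [-1.571  1.571  0.   ]
180 [0.578, 0.07, 0.22] [ 0.12  0.49 -0.3   0.78  0.   -1.45] [-1.571  1.571  0.   ]
180 [0.578, 0.16, 0.21] [ 0.27  0.53 -0.26  0.78  0.   -1.3 ] [-1.571  1.571  0.   ]
180 [0.578, 0, 0.37] [ 0.    0.37 -0.07  1.13  0.   -1.57] [-1.571  1.571  0.   ]
180 [0.578, -0.16, 0.21] [-0.27  0.53 -0.26  0.78  0.   -1.84] [-1.571  1.571  0.   ]
180 [0.578, -0.07, 0.21] [-0.12  0.5  -0.31  0.76  0.   -1.69] [-1.571  1.571  0.   ]
1.0<sys>:0: UserWarning: Gimbal lock detected. Setting third angle to zero since it is not possible to uniquely determine all angles.
```

```bash
cat >> h.py <<'E'
HX,HY,YAW=.5783,-.0015,-.2   # hinge x,y and jig yaw (deg)
def ori(d): return [np.radians(90-d),np.pi/2,0]
def J(y,x=0): # jig plane point to world
    a=np.radians(YAW); return np.array([HX+x*np.cos(a)-y*np.sin(a),HY+x*np.sin(a)+y*np.cos(a)])
def st(tag=""):
    o=r.observe(); print(tag,"t",round(o["time_s"],2),"p",np.round(o["eef_pos"],4),"F",np.round(o["force"],1),"T",np.round(o["torque"],2),"g",round(o["grip_width"],3)); return o
E
python3 - <<'E'
from h import *
x,y=.458,.319; d=98.85
r.movep([x,y,.25],ori(d-90)); r.set_gripper(.73,20); st("above")
hit=r.servo_line([x,y,.176],.06,max_force=4); o=st(f"hit {hit}")
z=o["eef_pos"][2]+.003
r.servo_line([x,y,z],.05); r.set_gripper(.3,20); st("g1")
r.set_gripper(.73); st()
r.servo_line([x,y,z+.002],.05); r.servo_line([x,y,z+.002],.05,ori=ori(d)); st("rot")
E
```

```text
above t 2.54 p [0.4577 0.3196 0.2504] F [-0.1 -0.   0. ] T [ 0.02 -0.04  0.02] g 0.734
hit True t 3.61 p [0.4578 0.3188 0.1804] F [-1.9  0.1  7.4] T [-0.14  0.17 -0.06] g 0.728
g1 t 4.13 p [0.4583 0.3191 0.1837] F [ 0.5 -1.   3.2] T [-0.13 -0.08  0.  ] g 0.568
 t 4.42 p [0.4577 0.3189 0.183 ] F [-0.3  0.1 -0.4] T [ 0.   -0.03  0.03] g 0.732
rot t 6.39 p [0.458  0.319  0.1854] F [ 0.1 -0.   0. ] T [-0.03  0.01  0.  ] g 0.729
```

```bash
python3 - <<'E'
from h import *
x,y=.458,.319; d=98.85
r.servo_line([x,y,.183],.05); r.set_gripper(.3,80); o=st("grip"); zg=o["eef_pos"][2]
r.servo_line([x,y,.30],.15); st("lift")
px,py=J(70); r.movep([px,py,.30],ori(90+YAW)); st("over")
r.servo_line([px,py,zg+.066],.12); st("near")
hit=r.servo_line([px,py,zg+.050],.03,max_force=5); st(f"hit {hit} zg {zg}")
E
```

```text
grip t 6.93 p [0.458  0.3188 0.1841] F [-1.8 -1.3  9. ] T [-0.52  0.4   0.04] g 0.542
lift t 7.87 p [0.4575 0.3187 0.2989] F [-0.1  0.  -2.1] T [-0.    0.04  0.  ] g 0.542Traceback (most recent call last):
  File "<stdin>", line 5, in <module>
plant.IKError: the arm cannot take that pose within its joint ranges
```

```bash
python3 - <<'E'
from h import *
px,py=J(70); print(px,py,r.observe()["joint_pos"].round(3))
for z in (.24,.27,.3,.33):
  for d in (89.8,90,91): print(z,d,[None if (q:=solver.solve_ik([px,py,z],ori(d))) is None else q.round(3)])
E
```

```text
0.8226455990656613 69.99807353604534 [ 0.608  0.38  -0.249  0.944 -0.     0.454]
0.24 89.8 [None]
0.24 90 [None]
0.24 91 [None]
0.27 89.8 [None]
0.27 90 [None]
0.27 91 [None]
0.3 89.8 [None]
0.3 90 [None]
0.3 91 [None]
0.33 89.8 [None]
0.33 90 [None]
0.33 91 [None]
```

My unit slip (metres). Continuing.

```bash
python3 - <<'E'
from h import *
zg=.1841
px,py=J(.070); r.movep([px,py,.30],ori(90+YAW)); st("over")
r.servo_line([px,py,zg+.066],.12); st("near")
hit=r.servo_line([px,py,zg+.050],.03,max_force=5); st(f"hit {hit} dz {r.observe()['eef_pos'][2]-zg-.047:.4f}")
im=viewer.grab_frame("scene"); im2=viewer.grab_frame("top")
a=cv2.resize(im[150:270,200:360,::-1],(800,600),interpolation=cv2.INTER_CUBIC); cv2.imwrite("pics/v4.png",a)
E
```

```text
over t 8.94 p [0.5782 0.0693 0.2996] F [ 0.5  0.3 -2.8] T [0.02 0.03 0.06] g 0.539
near t 9.51 p [0.5785 0.0693 0.2502] F [ 0.8  0.3 -2.4] T [-0.01 -0.03 -0.03] g 0.543
hit True dz 0.0084 t 9.93 p [0.5789 0.0685 0.2395] F [ 0.8 -0.2  1.5] T [-0.03 -0.04 -0.05] g 0.538
```

View pics/v4.png

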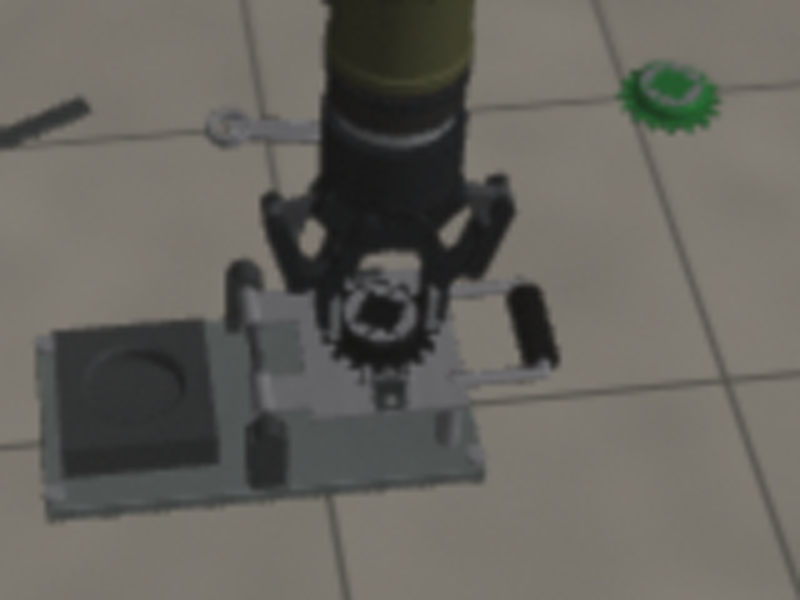

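```bash
python3 - <<'E'
from h import *
zg=.1841; px,py=J(.070); r.set_gripper(.3,120)
for dz in (.006,.003,.001,-.0005):
    hit=r.servo_line([px,py,zg+.047+dz],.02,max_force=45); o=st(f"{dz} hit {hit}")
    if hit: break
E
```

```text
0.006 hit False t 10.49 p [0.5788 0.0685 0.2366] F [ 3.7 -0.3 -2. ] T [ 0.02 -0.67 -0.01] g 0.524
0.003 hit False t 10.79 p [0.579  0.0685 0.2332] F [ 5.7  1.1 -7.4] T [ 0.02 -1.32 -0.04] g 0.525
0.001 hit False t 11.04 p [0.579  0.0685 0.2319] F [ 5.5  0.  -4.5] T [-0.04 -1.23 -0.02] g 0.529
-0.0005 hit False t 11.29 p [0.579  0.0685 0.2316] F [ 2.8 -0.9  5.1] T [-0.1  -0.69 -0.03] g 0.518
```

```bash
python3 - <<'E'
from h import *
px,py=J(.070); p=r.observe()["eef_pos"]
r.set_gripper(.70,60); st("open")
r.servo_line([px,py,.275],.12); 
im=viewer.grab_frame("top"); 
r.set_gripper(.3); 
r.servo_line([px,py,.250],.12)
h=r.servo_line([px,py,.235],.03,max_force=8); st(f"touch {h}")
h=r.servo_line([px,py,.230],.02,max_force=45); st(f"press {h}")
r.servo_line([px,py,.262],.12)
r.servo_line([px-.15,py+.0,.33],.3); 
t=viewer.grab_frame("top"); s=viewer.grab_frame("scene"); cv2.imwrite("pics/top5.png",t[:,:,::-1]);cv2.imwrite("pics/scene5.png",s[:,:,::-1])
A=np.hstack([cv2.resize(t[130:200,210:280,::-1],(400,400),interpolation=cv2.INTER_CUBIC),cv2.resize(s[180:250,240:310,::-1],(400,400),interpolation=cv2.INTER_CUBIC)]);cv2.imwrite("pics/v5.png",A)
st()
E
```

```text
open t 11.59 p [0.5772 0.0684 0.2298] F [ 0.3 -0.   0.2] T [-0.04 -0.01  0.02] g 0.701
touch True t 13.29 p [0.5792 0.0686 0.2442] F [-2.2 -0.6  7.1] T [-0.06  0.29 -0.07] g 0.301
press True t 13.68 p [0.5789 0.0685 0.2443] F [-1.1 -0.5  7.5] T [-0.08  0.34 -0.02] g 0.297
 t 14.78 p [0.4301 0.0686 0.3294] F [ 0.1  0.8 -0.9] T [ 0.01 -0.03  0.01] g 0.3
```

View pics/v5.png

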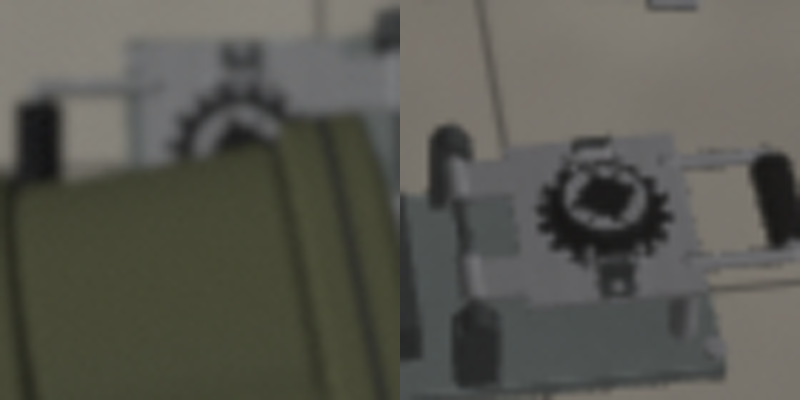

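```bash
python3 - <<'E'
import re
src=open('m2.py').read().split("for c in ims")[0]
exec(src)
from h import J,r
im=cv2.imread("pics/scene5.png")
for z in (.0585,.0685): print(z,fit("scene",im,.578,.0685,z))
print("expect",J(.07))
E
python3 - <<'E'
from h import *
px,py=J(.160); r.set_gripper(.5,25)
r.movep([px,py,.27],ori(90+YAW)); st("above")
h=r.servo_line([px,py,.210],.12,max_force=10); st(f"down {h}")
if not h:
    r.set_gripper(.1,25); st("grip"); r.dwell(.1); st("grip")
E
```

```text
0.0585 (np.float64(0.5777474520169215), np.float64(0.06804199326891638), np.float64(11.694199266908647), np.float64(-0.7435177585047005))
0.0685 (np.float64(0.5810000411906443), np.float64(0.06531548828440806), np.float64(20.628547116291077), np.float64(-0.7479266035466129))
expect [0.57854435 0.06849957]
above t 15.86 p [0.5779 0.1581 0.2698] F [-0.8 -0.3  1.1] T [-0.    0.04  0.02] g 0.501
down False t 16.51 p [0.5789 0.1582 0.211 ] F [ 0.1 -0.2  0.6] T [0.03 0.   0.06] g 0.499
grip t 16.82 p [0.5794 0.1582 0.2113] F [-0.5 -3.5  5.8] T [-0.57  0.08 -0.06] g 0.243
grip t 16.92 p [0.5794 0.1582 0.2113] F [-0.6 -2.4  6.6] T [-0.54  0.15 -0.03] g 0.247
```

```bash
cat >> h.py <<'E'
def swing(ths,z0=.211,rad=.16,fmax=45):
    for i,th in enumerate(ths):
        a=np.radians(th); x,y=J(rad*np.cos(a)); edge=min(th,180-th)<12
        r.servo_line([x,y,z0+rad*np.sin(a)],.03 if edge else .1)
        o=r.observe()
        if i%3==0 or edge: st(f"th {th}")
        if np.linalg.norm(o["force"])>fmax: st("FORCE"); return False
    return True
E
python3 - <<'E'
from h import *
swing(range(6,91,6+0))
E
```

```text
th 6 t 17.66 p [0.5794 0.1573 0.2282] F [ 4.3 -3.7 -3. ] T [-0.7  -0.84 -0.01] g 0.248
th 24 t 18.61 p [0.5793 0.1442 0.2768] F [ 4.5 -3.4 -4.6] T [-0.58 -0.9   0.06] g 0.248
th 42 t 19.56 p [0.5793 0.117  0.3185] F [ 4.9 -2.7 -4.7] T [-0.47 -0.97  0.05] g 0.247
th 60 t 20.51 p [0.5792 0.0783 0.3498] F [ 5.7 -1.2 -4.9] T [-0.26 -1.    0.01] g 0.244
th 78 t 21.46 p [0.5791 0.0319 0.3678] F [ 5.7 -0.4 -3.9] T [-0.11 -0.98  0.03] g 0.25
```

```bash
python3 - <<'E'
from h import *
ok=swing([96,102,108,114,120,126,132,138,144,150,156,162,168,173,177,180])
st("end")
E
```

```text
th 96 t 22.41 p [ 0.5789 -0.0185  0.3706] F [ 4.4  0.  -2.6] T [-0.04 -0.99  0.02] g 0.25
th 114 t 23.36 p [ 0.5788 -0.0681  0.3571] F [ 6.  -1.9 -1.6] T [-0.14 -1.12  0.05] g 0.245
th 132 t 24.31 p [ 0.5787 -0.1106  0.3289] F [ 6.7 -0.3 -3.5] T [-0.08 -1.39  0.01] g 0.246
th 150 t 25.26 p [ 0.5786 -0.1417  0.2896] F [ 7.1  1.2 -4.3] T [ 0.18 -1.59  0.03] g 0.249
th 168 t 26.21 p [ 0.5785 -0.1591  0.243 ] F [ 7.5  0.8 -3.6] T [ 0.38 -1.51  0.02] g 0.245
th 173 t 26.82 p [ 0.5785 -0.1613  0.2297] F [ 8.1  1.9 -3.2] T [ 0.35 -1.45  0.04] g 0.246
th 177 t 27.35 p [ 0.5785 -0.1622  0.2186] F [ 7.5  2.4 -3.8] T [ 0.47 -1.42  0.  ] g 0.247
th 180 t 27.78 p [ 0.5784 -0.1624  0.2113] F [5.5 2.5 2.6] T [ 0.58 -1.09 -0.01] g 0.251
end t 27.78 p [ 0.5784 -0.1624  0.2113] F [5.5 2.5 2.6] T [ 0.58 -1.09 -0.01] g 0.251
```

```bash
python3 - <<'E'
from h import *
x,y=J(-.16); r.servo_line([x,y,.2100],.02); st("rest")
r.set_gripper(.5,25); st("rel")
r.servo_line([x,y,.285],.15)
r.set_gripper(0,40)
x,y=J(-.07); r.servo_line([x,y,.285],.15); r.servo_line([x,y,.245],.15)
h=r.servo_line([x,y,.228],.03,max_force=4); st(f"touch {h}")
E
```

```text
rest t 28.03 p [ 0.5784 -0.1623  0.2113] F [4.  3.8 7.5] T [ 0.66 -0.72  0.02] g 0.249
rel t 28.38 p [ 0.5765 -0.162   0.209 ] F [0.9 1.  0.6] T [ 0.05 -0.02 -0.01] g 0.494
touch True t 31.17 p [ 0.5787 -0.0716  0.2315] F [-1.  -0.3  4.4] T [-0.02  0.05 -0.02] g -0.0
```

```bash
python3 - <<'E'
from h import *
x,y=J(-.07); r.servo_line([x,y,.27],.15); r.servo_line([x-.15,y,.33],.3)
s=viewer.grab_frame("scene"); cv2.imwrite("pics/scene6.png",s[:,:,::-1])
cv2.imwrite("pics/v6.png",cv2.resize(s[170:290,180:340,::-1],(800,600),interpolation=cv2.INTER_CUBIC)); st()
E
```

```text
t 32.32 p [ 0.4292 -0.0716  0.3294] F [ 0.2 -0.5  0.5] T [0.01 0.02 0.02] g -0.001
```

View pics/v6.png

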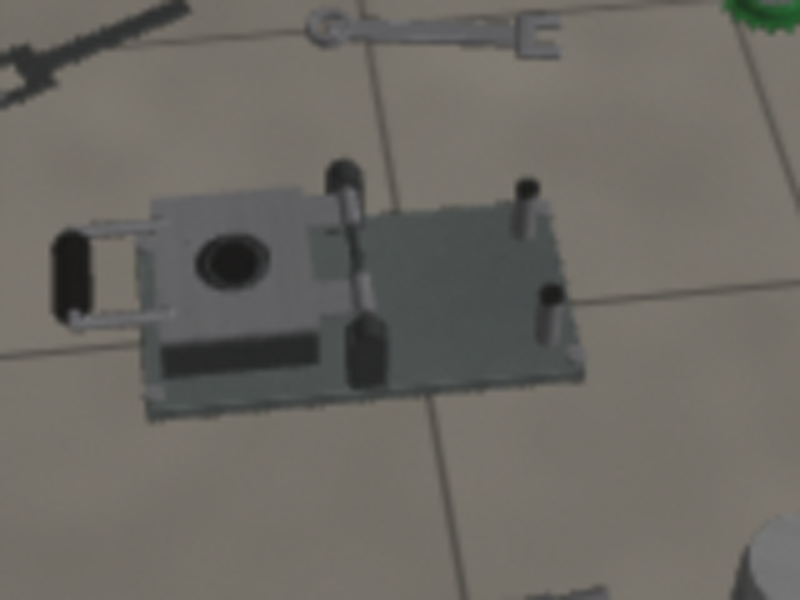

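```bash
python3 - <<'E'
from h import *
print(J(-.07),[ray("scene",226.4,222.4,z).round(4)[:2] for z in (.063,.058,.053)])
im=cv2.imread("pics/scene6.png"); o=ortho("scene",im,*J(-.07),.063,.03,.5).max(2)
print(o[::4,60].tolist(),"col; row",o[60,::4].tolist())
k=o[:,54:66].mean(1); 
print("x profile",[(round(30-i*.5,1),int(k[i])) for i in range(0,120,3)])
k=o[54:66].mean(0); print("y profile",[(round(30-i*.5,1),int(k[i])) for i in range(0,120,3)])
E
```

```text
[ 0.57805565 -0.07149957] [array([ 0.5864, -0.0716]), array([ 0.5823, -0.0715]), array([ 0.5781, -0.0714])]
[94, 82, 66, 48, 38, 30, 28, 27, 27, 27, 28, 28, 28, 28, 28, 28, 27, 28, 31, 38, 44, 58, 74, 89, 95, 98, 98, 98, 97, 98] col; row [97, 96, 96, 96, 92, 74, 55, 49, 49, 41, 32, 30, 29, 29, 28, 28, 27, 27, 27, 27, 32, 38, 39, 36, 40, 58, 82, 99, 98, 99]
x profile [(30.0, 94), (28.5, 87), (27.0, 75), (25.5, 62), (24.0, 48), (22.5, 41), (21.0, 33), (19.5, 29), (18.0, 28), (16.5, 27), (15.0, 27), (13.5, 27), (12.0, 27), (10.5, 27), (9.0, 28), (7.5, 28), (6.0, 28), (4.5, 27), (3.0, 27), (1.5, 27), (0.0, 27), (-1.5, 27), (-3.0, 27), (-4.5, 29), (-6.0, 31), (-7.5, 35), (-9.0, 41), (-10.5, 46), (-12.0, 57), (-13.5, 70), (-15.0, 82), (-16.5, 91), (-18.0, 94), (-19.5, 97), (-21.0, 98), (-22.5, 97), (-24.0, 97), (-25.5, 97), (-27.0, 97), (-28.5, 98)]
y profile [(30.0, 97), (28.5, 96), (27.0, 96), (25.5, 96), (24.0, 95), (22.5, 95), (21.0, 84), (19.5, 68), (18.0, 55), (16.5, 50), (15.0, 48), (13.5, 47), (12.0, 40), (10.5, 34), (9.0, 30), (7.5, 28), (6.0, 28), (4.5, 27), (3.0, 27), (1.5, 27), (0.0, 27), (-1.5, 27), (-3.0, 27), (-4.5, 27), (-6.0, 27), (-7.5, 27), (-9.0, 29), (-10.5, 33), (-12.0, 37), (-13.5, 39), (-15.0, 39), (-16.5, 36), (-18.0, 40), (-19.5, 51), (-21.0, 70), (-22.5, 87), (-24.0, 99), (-25.5, 98), (-27.0, 99), (-28.5, 99)]
```

```bash
python3 - <<'E'
from h import *
x,y=J(-.07); r.set_gripper(.06,60)
r.servo_line([x,y,.29],.3); r.servo_line([x,y,.240],.15); st("a")
h=r.servo_line([x,y,.215],.03,max_force=4); st(f"touch {h}")
z=r.observe()["eef_pos"][2]
for k in range(1,14):
    h=r.servo_line([x,y,z-.001*k],.02,max_force=30); o=st(f"{k} {h}")
    if h or o["force"][2]>25: break
E
```

```text
a t 33.69 p [ 0.5772 -0.0716  0.2405] F [ 0.2 -0.4  1.3] T [-0.02 -0.04 -0.04] g 0.059
touch True t 34.16 p [ 0.5782 -0.0715  0.2305] F [0.1 0.6 0.3] T [-0.02 -0.01  0.02] g 0.058
1 False t 34.41 p [ 0.5779 -0.0714  0.2292] F [-1.3 -0.6 -0.5] T [ 0.05 -0.01 -0.01] g 0.057
2 False t 34.66 p [ 0.578  -0.0715  0.2283] F [-0.3  0.2  0. ] T [ 0.05 -0.05  0.02] g 0.061
3 False t 34.91 p [ 0.578  -0.0715  0.2274] F [ 0.2 -0.5  0.6] T [0.   0.07 0.02] g 0.059
4 False t 35.16 p [ 0.578  -0.0715  0.2264] F [-0.1 -0.1 -0.2] T [ 0.01  0.02 -0.05] g 0.058
5 False t 35.41 p [ 0.578  -0.0715  0.2254] F [-0.4 -0.3  0. ] T [ 0.02 -0.04 -0.02] g 0.059
6 False t 35.66 p [ 0.5782 -0.0715  0.2246] F [-0.1 -0.3  0.9] T [ 0.01 -0.01 -0.09] g 0.06
7 False t 35.91 p [ 0.5781 -0.0715  0.2245] F [-1.9 -0.   7.2] T [ 0.01  0.43 -0.  ] g 0.059
8 False t 36.16 p [ 0.578  -0.0715  0.2244] F [-3.7  0.9 13. ] T [0.03 0.73 0.03] g 0.061
9 False t 36.41 p [ 0.578  -0.0715  0.2243] F [-6.3  1.  18.5] T [0.11 1.17 0.  ] g 0.06
10 False t 36.66 p [ 0.5779 -0.0715  0.2243] F [-8.5  1.2 24.4] T [0.16 1.55 0.02] g 0.057
11 False t 36.91 p [ 0.5779 -0.0715  0.2242] F [-9.9  0.6 30.1] T [0.3  1.97 0.02] g 0.058
```

```bash
python3 - <<'E'
from h import *
x,y=J(-.07); r.servo_line([x,y,.285],.15)
r.set_gripper(.5,25); x,y=J(-.16); r.servo_line([x,y,.285],.2)
h=r.servo_line([x,y,.210],.12,max_force=10); st(f"down {h}")
if not h:
    r.set_gripper(.1,25); st("grip")
    swing([174,168,160,152,144,136,128,120,112,104,96,90,84]); st()
E
```

```text
down False t 39.32 p [ 0.5782 -0.1612  0.2105] F [0.5 0.1 0.2] T [ 0.02 -0.01  0.02] g 0.499
grip t 39.62 p [ 0.5783 -0.1618  0.2111] F [-0.4 -0.5  3.5] T [-0.14  0.03  0.05] g 0.249
th 174 t 40.37 p [ 0.5783 -0.1609  0.2281] F [ 4.4 -3.2 -1.9] T [-0.7  -0.8   0.05] g 0.249
th 152 t 41.43 p [ 0.5783 -0.1432  0.2858] F [ 4.6 -3.5  0.6] T [-0.88 -1.02 -0.05] g 0.247
th 128 t 42.56 p [ 0.5784 -0.1006  0.3368] F [ 5.4 -4.5  3.7] T [-0.96 -1.08  0.04] g 0.246
th 104 t 43.68 p [ 0.5785 -0.0403  0.3664] F [ 3.6 -2.   8.2] T [-0.47 -0.78 -0.  ] g 0.252
th 84 t 44.69 p [0.5787 0.016  0.37  ] F [4.2 1.6 7.9] T [ 0.16 -0.8  -0.02] g 0.246
 t 44.69 p [0.5787 0.016  0.37  ] F [4.2 1.6 7.9] T [ 0.16 -0.8  -0.02] g 0.246
```

```bash
python3 - <<'E'
from h import *
swing([76,68,60,52,44,36,28,20,12,7,3,0]); x,y=J(.16); r.servo_line([x,y,.2095],.02); st("rest")
r.set_gripper(.5,25); st("rel"); r.servo_line([x,y,.285],.15); r.servo_line([x-.2,y+.15,.36],.3)
s=viewer.grab_frame("scene"); t=viewer.grab_frame("top"); cv2.imwrite("pics/scene7.png",s[:,:,::-1]); st()
A=np.hstack([cv2.resize(t[130:220,210:330,::-1],(400,300),interpolation=cv2.INTER_CUBIC),cv2.resize(s[180:270,195:315,::-1],(400,300),interpolation=cv2.INTER_CUBIC)]);cv2.imwrite("pics/v7.png",A)
E
```

```text
th 76 t 45.07 p [0.5788 0.0383 0.3658] F [4.9 3.1 6.2] T [ 0.44 -0.85 -0.07] g 0.247
th 52 t 46.19 p [0.5791 0.0982 0.3355] F [6.  3.8 1.6] T [ 0.61 -1.27 -0.02] g 0.249
th 28 t 47.32 p [0.5792 0.1408 0.2834] F [ 8.1  1.6 -1.2] T [ 0.27 -1.54  0.02] g 0.246
th 7 t 48.68 p [0.5791 0.1575 0.2282] F [ 8.3 -1.6 -3.4] T [-0.2  -1.57  0.04] g 0.245
th 3 t 49.21 p [0.5791 0.1583 0.2171] F [ 8.6 -0.6 -2.5] T [-0.19 -1.6   0.05] g 0.247
th 0 t 49.64 p [0.579  0.1584 0.211 ] F [ 3.8 -2.7 10.9] T [-0.51 -0.73 -0.  ] g 0.25
rest t 49.89 p [0.5789 0.1584 0.2108] F [ 0.6 -2.9 19.2] T [-0.65 -0.31  0.07] g 0.25
rel t 50.23 p [0.5771 0.1584 0.2074] F [1.3 0.5 0.2] T [ 0.03 -0.03  0.03] g 0.501
 t 52.0 p [0.3796 0.3078 0.3592] F [-0.1 -0.1 -0.8] T [-0.01  0.01  0.02] g 0.502
```

View pics/v7.png

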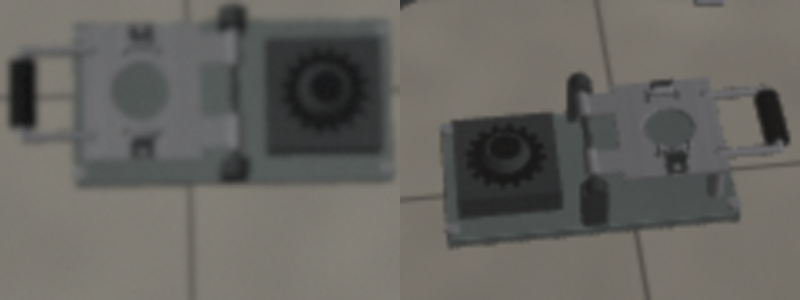

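```bash
python3 -c "
from plant import order,r
order.hand_in(); print(r.observe()['time_s'])"
```

```text
the job is handed in; nothing more can be done
the job is handed in; nothing more can be done
```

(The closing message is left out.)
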